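# Free a ball bearing from its holding fixture with a hooked pick

### The arm

A 6-joint arm with a two-finger parallel gripper is mounted at the origin on a cart in front of the work surface, level with it; the furniture and walls round the work are solid. World frame = base frame: x ahead of the robot, y to its left, z up, the work surface at z = 0. Lengths are in mm, angles in rad, forces in N, time in s.
With the tool pointing down it reaches from about 350 to 875 mm from the base axis. Payload 4.2 kg.
Tool frame: the origin (TCP) lies midway between the tips of the shut fingers; the grasp point (between the pads) lies 19 mm behind it (arm.hold_point_z is the distance from the TCP to the grasp point, in mm); z points along the fingers, y is the line along which they close (so a half turn about z gives the same grasp; the last joint's range is limited). The gripper opens to 85 mm and grips with 20 to 120 N. Pads are 22 mm wide; open, the fingers measure 114 mm over their backs; the gripper's body (76 mm by 85 mm) begins 54 mm behind the grasp point. The pads swing forward as they close: fully open they stand 13 mm farther back than shut.
Start: joints at [0.259, 0.385, 0.008, 0, -1.194, -0.259], TCP at [624.979, 0.025, 231.312] pointing down, gripper open.
Joint ranges: [-3.14, 3.14], [-1.21, 2.06], [-1.07, 1.41], [-3.16, 2.05], [-2.99, -0.16], [-3.1, 3.1]. Speed limits (rad/s): [2.79, 2.79, 3.14, 3.14, 3.14, 3.14].

### API

Orientations are given as a unit quaternion [x, y, z, w].
In Python, from bench import arm, vision gives the robot as it stands. The module is installed in compiled form; this text tells all that it offers.
- The arm moves only by the tool servo_tool, never from a script. Its argument "plan" is a list of rows, each a list of 7 numbers: the shift along the world's x, y, z each as a share of 300 mm, from -1 to 1, then the turn, a rotation vector about the world's x, y, z each as a share of 2 rad, from -1 to 1, then the opening, from 0 (shut) to 1 (fully open). A call has 1 to 20 rows; each row shifts and turns the commanded pose from where the row before left it; what a row does not reach is not made up. A row lasts 1/8 s, in which the tool goes at most 62.5 mm and 10.7 degrees, less where a joint would pass 70% of its speed; a pose out of reach is approached as far as the arm can. A call with a number of a shift or a turn outside -1 to 1 is refused whole. A call with a gripper value outside its range is refused whole. The fingers move at their own pace and stop on an object; the grip force is fixed at half the most. Time passes only in rows, so rows that do not move let the fingers close. It gives the time, the measured TCP pose, the force, the opening and the grip force at its end, in the units of the state.
- arm.read_state(): the state, without advancing time (a new reading comes with each control period).
- vision.get_image(name): name is "scene" or "side" or "wrist"; returns a dict with "image" (384x512x3 uint8, red, green, blue), "z_map" (384x512 float32, mm along the optical axis (not along the pixel's ray), 0 where there is no reading), "K" (3x3 intrinsics, pixels), "world_to_cam" (4x4, takes a point from world to camera coordinates); the wrist camera has in their place "mount" (4x4, takes a point from camera to tool coordinates, whose origin is the TCP and whose axes are the flange's). Camera axes: x right, y down, z forward; pixel columns grow to the right and rows downward; lengths in mm; the calibration is good to about 2 mm. A picture is of the moment at which its call begins: read the wrist's pose just before it.
- arm.job_done(): hands the job in; it is judged then, once.
The state is a dict: "clock": time; "joints": joint angles; "joint_vel": joint speeds; "joint_efforts": joint torques, N m; "position": TCP position; "ee_rot": TCP orientation; "contact_force": force on the tool from outside, world axes, zero at the start; "wrist_torque": the same for the moment, N m; "gripper_width": finger opening in mm; "grasp_force": force on a finger pad.
Only numpy, scipy, OpenCV 4.12 (cv2) and the standard library are available. Lean on these libraries where they do the work, as an engineer would, in place of code of your own. Each camera call takes 0.05 s, during which the arm holds its last target. There are 200 camera calls.

### The job

The ball bearing in the holding fixture is wanted for measuring. Take the hooked pick from its rest, pry the sprung wire ring out of the axle groove by its eye without touching the ring with the gripper, draw it well clear of the bearing and leave it lying there, then put the pick back in its rest. Then press the ejector lever fully down so that the bearing rises, take the bearing off the axle and set it down flat in the empty parts tray, letting go only when it rests on the tray's floor; leave the other things on the desk where they are.

Things in the scene. Friction and masses are not known exactly. Their poses are not given: they have to be found in the camera images.
- fixture: Fixed holding fixture, origin on the desk under its axle; z up, x to its back, y to its left. Flat aluminium deck, top at z = 56 mm, x = -119 to +53, y = -53 to +53, with a lip 5 mm high along its front edge. The bearing sits in a round pocket about the upright 32 mm steel axle, which ends at z = 73 mm.
- axle (a point): Point on the axle's centre line at the foot of its groove, 56.5 mm above the desk; axes as the fixture's. The groove is 24 mm across and 8 mm high, under the axle's 32 mm head.
- clip: Sprung retaining ring of dark 5 mm wire, 66 mm long, flat on the bearing in the axle groove. Origin: centre of its bow (on the axle at the start), underside; z up. Two spring arms hug the axle, open to +x (tips 18 mm out); the eye, at -x, points to the fixture's front, within 0.2 rad. Comes off along its own -x with 8 to 16 N: free after 15 mm, clear of the bearing at 50, still on the deck at 60.
- clip_eye (a point): Centre of the ring's eye, at mid wire, 34 mm from the ring's origin along its -x. The eye is cranked up: its 5 mm wire lies 6 to 11 mm above the bearing's face, so that a hook let down into it close to that face gets a full hold. The opening is 14 mm across.
- pick: Hooked pick, 90 g. Black square handle 96 mm long, 16 x 16 mm; origin at the middle of the handle, on its axis; x to the steel shank, z up in the rest. The 6 mm shank runs on to x = 92 mm, where the 5 mm hook turns down, leaning slightly back to the handle. In the rest the axis is level, 52 mm above the desk, and the handle is free for the fingers from x = -30 to +30 mm.
- pick_hook (a point): Lower end of the pick's hook: 91.5 mm along x from the pick's origin and 24.5 mm below the handle's axis.
- rest: Fixed rest for the pick, origin under its middle on the desk: dark base plate 100 x 56 x 8 mm and two aluminium saddles, 8 mm thick, at x = -36 and +36 mm, with an open notch 18.4 mm wide, flaring to about 30 mm, whose floor is 44 mm and whose tips are 66 mm above the desk. The handle lies in both notches along the rest's x.
- rest_seat (a point): Where the pick's origin lies when the pick is in its rest, 52 mm above the desk. Axes as the rest's: the pick's x lies along its x.
- lever_pad (a point): Middle of the top of the black ribbed pad (30 x 30 mm) on the ejector lever's end, at the fixture's right (-y), 105 mm from the axle, 51 mm above the desk. The lever swings about a pin along the fixture's x, 44 mm from the axle and 24 mm above the desk; fully down the pad has gone down 32 mm and moved 6 mm outward. Takes 5 to 10 N.
- lever (a joint): Ejector lever, rad: 0 at rest, 0.5 fully down (a firm stop). Stiff: it stays where it is left. It raises the bearing 13.8 mm when fully down.
- bearing: Ball bearing, 62 mm outside, 35 mm bore, 16 mm high, 160 g; origin at the centre of its underside, z up. At the start only 0.5 mm of it stands above the deck; ejected, its upper 14 mm do, and it can be gripped across the outside and lifted straight off the axle (its underside must pass z = 73 mm).
- tray: Empty blue open parts tray, 112 x 162 x 26 mm over the rims, 162 along its y; origin under its middle on the desk. Inside 94 x 144 mm; walls 3 mm thick. 400 g, loose.
- tray_floor (a point): Middle of the tray's inner floor, 3 mm above the desk. Axes as the tray's.
- loupe: Black magnifier, 39 mm across and 38 mm high, origin under its middle: a bystander.
- oil_bottle: Small brown dropper bottle, 34 mm across and 102 mm high, origin under its middle: a bystander.
There are look-alikes about, which are no part of the job. Leave any brown, red or yellow look-alike of the bearing alone.

How it is judged (in metres and radians):
On the way, in this order (a step that is already met when the one before it is completed fails the run):
1. the pick is lifted out of its rest in the gripper (z of pick in the frame of rest_seat above 0.02 m and contact force between the fingers and pick above 1 N), for 0.1 s.
2. the wire ring is out of the groove and its centre more than 45 mm from the axle, the pick still held (horizontal distance between clip and axle above 0.045 m and height (world z) of clip above -0.01 m and contact force between the fingers and pick above 1 N), for 0.1 s.
3. the pick lies in its rest again, released (horizontal distance between pick and rest_seat below 0.02 m and z of pick in the frame of rest_seat between -0.006 and 0.006 m and angle between pick's own z axis and vertical below 0.15 rad and contact force between the fingers and pick below 0.1 N), for 0.1 s.
4. the ejector lever is fully down (past 0.42 rad) (value of joint lever above 0.42 rad), for 0.1 s.
5. the bearing is off the axle, held, above the deck (z of bearing in the frame of fixture above 0.074 m and contact force between the fingers and bearing above 1 N), for 0.05 s.
6. the bearing rests flat on the tray's floor, still held (x of bearing in the frame of tray_floor between -0.03 and 0.03 m and y of bearing in the frame of tray_floor between -0.055 and 0.055 m and z of bearing in the frame of tray_floor below 0.004 m and angle between the z axis of bearing and the z axis of tray_floor, either way round below 0.1 rad and contact force between the fingers and bearing above 0.5 N and contact force between bearing and tray above 0.3 N), for 0.05 s.
At the end, for the whole second after the job is handed in: Bearing released, flat (0.1 rad) and still on the tray floor, its centre within 30 mm (x) and 55 mm (y) of the middle, under 4 mm up; pick still in its rest (20 mm sideways, 6 mm in height, 0.15 rad); wire ring still, on deck or desk, its centre over 45 mm from the axle (x of bearing in the frame of tray_floor between -0.03 and 0.03 m and y of bearing in the frame of tray_floor between -0.055 and 0.055 m and z of bearing in the frame of tray_floor below 0.004 m and angle between the z axis of bearing and the z axis of tray_floor, either way round below 0.1 rad and horizontal distance between pick and rest_seat below 0.02 m and z of pick in the frame of rest_seat between -0.006 and 0.006 m and angle between pick's own z axis and vertical below 0.15 rad and horizontal distance between clip and axle above 0.045 m and height (world z) of clip above -0.01 m and linear speed of each of bearing, pick, clip below 0.02 m/s and contact force between the fingers and bearing below 0.1 N); the robot touches nothing.
It fails at once if the gripper or arm touches the wire ring (contact force between any of the fingers, the arm and clip above 1 N).
It fails at once if the lever is pressed while the ring still holds the bearing (value of joint lever above 0.15 rad and horizontal distance between clip and axle below 0.02 m).
It fails at once if a bystander (magnifier or bottle) is moved more than 30 mm (distance of any of loupe, oil_bottle from where it was at the start of the episode above 0.03 m).
It fails at once if the wire ring falls to the floor (height (world z) of clip below -0.05 m).
It also fails if it takes over 72 s, if anything falls off the work surface, if the arm or the gripper's body presses on something with over 40 N, if the wrist force passes 120 N, or if a joint passes its speed limit or range.

## Working session

There is one attempt and no reset: what is moved stays moved. The work goes in short steps, Python scripts to look and compute and a tool call to move; the robot and the scene stay as the last step left them, time stands still between calls to the robot, and variables do not carry over. Pictures are saved under pics/ and viewed, at most 10 in all, crops included, and the job is handed in when it is done.

Besides the shell and the picture viewer there is one more tool, called after "Request:" in YAML: its name, and indented under it one key for each argument. servo_tool: Moves the arm, as the interface text tells. Its arguments: {"type":"object","properties":{"plan":{"type":"array"}},"required":["plan"]}

```bash
mkdir -p pics
cat > h.py <<'E'
import numpy as np, cv2
from bench import arm, vision
from scipy.spatial.transform import Rotation as R
def cam(name):
    s=arm.read_state(); d=vision.get_image(name)
    if name=="wrist":
        T=np.eye(4); T[:3,:3]=R.from_quat(s["ee_rot"]).as_matrix(); T[:3,3]=s["position"]
        d["c2w"]=T@np.array(d["mount"])
    else: d["c2w"]=np.linalg.inv(d["world_to_cam"])
    return d
def pts(d):
    z=d["z_map"]; v,u=np.indices(z.shape); K=d["K"]
    P=np.stack([(u-K[0,2])/K[0,0]*z,(v-K[1,2])/K[1,1]*z,z],-1)
    P=P@d["c2w"][:3,:3].T+d["c2w"][:3,3]; P[z==0]=np.nan
    return P
def plane(d,u,v,h):
    K=d["K"]; r=d["c2w"][:3,:3]@np.array([(u-K[0,2])/K[0,0],(v-K[1,2])/K[1,1],1]); o=d["c2w"][:3,3]
    return o+r*(h-o[2])/r[2]
def save(d,f,crop=None,k=1):
    im=d["image"][...,::-1]
    if crop: x0,y0,x1,y1=crop; im=im[y0:y1,x0:x1]
    cv2.imwrite("pics/"+f,cv2.resize(im,None,fx=k,fy=k,interpolation=cv2.INTER_CUBIC))
E
python3 - <<'E'
from h import *
a=cam("scene");b=cam("side");c=cam("wrist")
np.savez("s0.npz",**{k:a[k] for k in("image","z_map","K","c2w")})
ims=[x["image"] for x in(a,b,c)]
m=np.vstack([np.hstack(ims[:2]),np.hstack([ims[2],ims[2]*0])])
cv2.imwrite("pics/all.png",cv2.resize(m[...,::-1],(800,600),interpolation=cv2.INTER_AREA))
save(a,"scene.png",None,1.5)
for x in(a,b,c):print(x["c2w"].round(2),x["K"].round(1))
print(arm.read_state(), arm.hold_point_z)
E
```

```text
[[ 8.7000e-01 -2.4000e-01  4.3000e-01  1.2623e+02]
 [-4.9000e-01 -3.9000e-01  7.8000e-01 -8.2939e+02]
 [-2.0000e-02 -8.9000e-01 -4.5000e-01  5.5961e+02]
 [ 0.0000e+00  0.0000e+00  0.0000e+00  1.0000e+00]] [[362.9   0.  257.1]
 [  0.  362.9 195. ]
 [  0.    0.    1. ]]
[[-9.4000e-01 -1.6000e-01  3.1000e-01  2.4899e+02]
 [-3.5000e-01  4.4000e-01 -8.3000e-01  8.3223e+02]
 [-0.0000e+00 -8.9000e-01 -4.6000e-01  5.3418e+02]
 [ 0.0000e+00  0.0000e+00  0.0000e+00  1.0000e+00]] [[435.2   0.  253.1]
 [  0.  435.2 185. ]
 [  0.    0.    1. ]]
[[-1.0000e+00  0.0000e+00 -0.0000e+00  6.2402e+02]
 [ 0.0000e+00  9.5000e-01  3.2000e-01 -8.2010e+01]
 [ 0.0000e+00  3.2000e-01 -9.5000e-01  3.7317e+02]
 [ 0.0000e+00  0.0000e+00  0.0000e+00  1.0000e+00]] [[315.2   0.  257.6]
 [  0.  315.2 191.1]
 [  0.    0.    1. ]]
{'clock': 0.15, 'joints': array([ 2.58602191e-01,  3.85393000e-01,  6.94144967e-03, -3.29434201e-04,
       -1.19398760e+00, -2.58598105e-01]), 'joint_vel': array([-0.00131378, -0.00282195,  0.00351099,  0.00240262, -0.0003286 ,
       -0.0006662 ]), 'joint_efforts': array([-6.03353892e-04, -3.92678475e+01,  1.88581592e+01,  4.18858320e+00,
       -3.39302780e-03,  5.70479813e-06]), 'position': array([6.24567933e+02, 1.20292241e-02, 2.30468993e+02]), 'ee_rot': array([-7.07065032e-01,  7.07148034e-01,  5.45332113e-04, -6.33066104e-04]), 'contact_force': array([-0.49717987, -0.13674587,  0.48250996]), 'wrist_torque': array([-0.06380246, -0.01733139, -0.01566628]), 'grasp_force': 0.0, 'gripper_width': 85.37336467444277} 18.700000000000003
```

View pics/all.png

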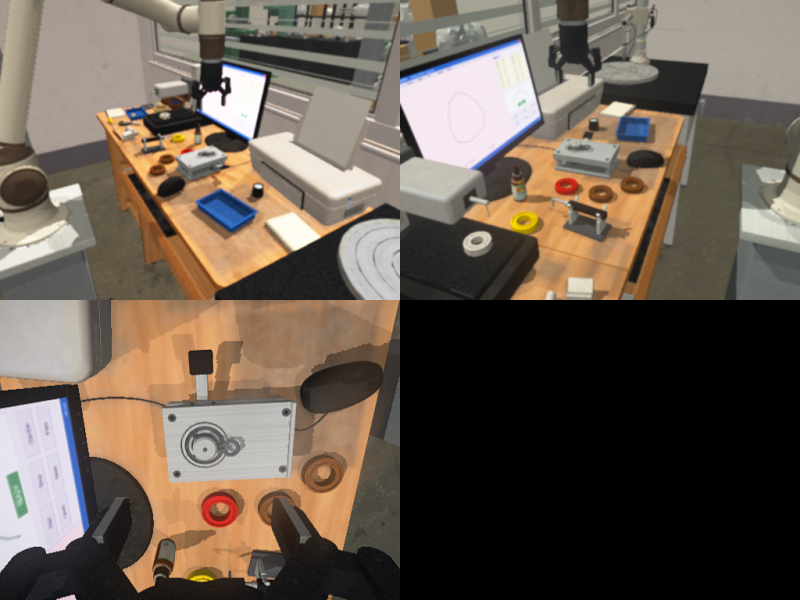

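View pics/scene.png

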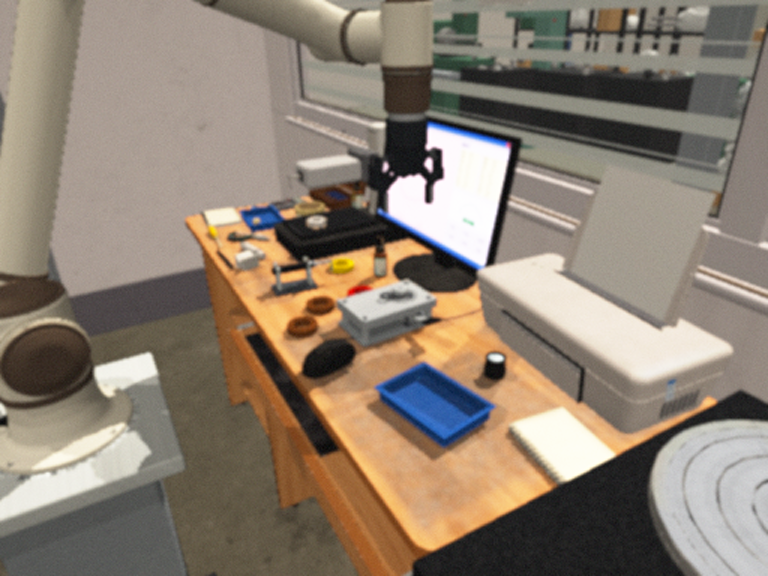

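The wrist view (bottom left of the montage) shows the grey fixture with axle at about (205,447) and the black lever pad at (201,362). The scene view (x1.5) shows the pick's rest at (295,275) and the big empty tray at (435,402). It also shows a small filled blue tray at (262,216), a white ring on a black box at (317,222), and brown, red and yellow look-alike rings. The fixture, empty tray and pick fit the description. Next I'll measure them.

Run:
```python
from h import *
w=cam("wrist");P=pts(w);
def show(n,m,P):
    q=P[m&~np.isnan(P[...,2])];  r=cv2.minAreaRect(q[:,:2].astype(np.float32)); print(n,len(q),q.mean(0).round(1),"rect",np.round(r[0],1),np.round(r[1],1),round(r[2],1))
hsv=cv2.cvtColor(w["image"],cv2.COLOR_RGB2HSV)
m=(abs(P[...,2]-56)<6)&(abs(P[...,0]-660)<160)&(abs(P[...,1]+60)<130)&(hsv[...,1]<60)
m=cv2.morphologyEx(m.astype(np.uint8),cv2.MORPH_OPEN,np.ones((5,5)))
n,l,st,_=cv2.connectedComponentsWithStats(m);k=1+st[1:,4].argmax();show("deck",l==k,P);print(st[k])
# lever pad: dark, height 40..60
m=(hsv[...,2]<70)&(abs(P[...,2]-51)<8)&(P[...,1]<-100);m=cv2.morphologyEx(m.astype(np.uint8),cv2.MORPH_OPEN,np.ones((3,3)))
n,l,st,ce=cv2.connectedComponentsWithStats(m)
for i in range(1,n):
    if st[i,4]>60: show("dark",l==i,P);print(ce[i])
# tray & rest in scene and side
for nm in("scene","side"):
    d=cam(nm);Q=pts(d);hs=cv2.cvtColor(d["image"],cv2.COLOR_RGB2HSV)
    m=((abs(hs[...,0].astype(int)-110)<12)&(hs[...,1]>140)&(Q[...,2]<40)).astype(np.uint8)
    n,l,st,ce=cv2.connectedComponentsWithStats(m)
    for i in range(1,n):
        if st[i,4]>200:
            show(nm+" blue",l==i,Q);print(ce[i]);show("rim",(l==i)&(Q[...,2]>22)&(Q[...,2]<32),Q)
    m=((Q[...,1]>60)&(Q[...,1]<420)&(Q[...,2]>10)&(Q[...,2]<75)&(Q[...,0]<700)&(Q[...,0]>350)).astype(np.uint8)
    n,l,st,ce=cv2.connectedComponentsWithStats(m)
    for i in range(1,n):
        if st[i,4]>100: show(nm+" obj",l==i,Q);print(ce[i].round())
    m=((Q[...,1]<-150)&(Q[...,2]>10)&(Q[...,2]<60)&(Q[...,0]>450)&(Q[...,0]<750)&(hs[...,2]<80)).astype(np.uint8)
    n,l,st,ce=cv2.connectedComponentsWithStats(m)
    for i in range(1,n):
        if st[i,4]>60: show(nm+" dark",l==i,Q);print(ce[i].round())
save(w,"w0.png",(200,120,512,300),2.4)
```

```text
deck 13951 [582.9  13.7  56.3] rect [586.7  18.1] [171.7 106.2] 2.2
[  208   130   171    99 13951]
scene blue 240 [564.9 767.3  14.7] rect [558.  756.5] [167.9 104.2] 82.8
[174.78333333 144.68333333]
rim 56 [552.6 723.6  26.8] rect [557.1 754.4] [163.7 103.5] 80.6
scene blue 2240 [ 520.  -256.8   12.3] rect [ 515.7 -258.8] [108.9 160.5] 9.9
[289.62857143 268.65178571]
rim 518 [ 510.4 -270.8   26.9] rect [ 515.7 -258.8] [108.9 160.5] 9.9
scene obj 1163 [577.2 347.5  40.4] rect [571.5 328.2] [294.8 159.9] 51.0
[211. 169.]
scene obj 149 [682.1 220.2  42.4] rect [681.9 223.4] [19.6 32.3] 35.7
[253. 174.]
scene obj 146 [595.7 112.2  37.9] rect [590.2 119.6] [163.8 118.7] 0.2
[246. 192.]
scene obj 155 [495.2 144.1  15.9] rect [496.3 146.6] [60.8 60.5] 52.0
[214. 202.]
scene obj 144 [428.7  86.   16.3] rect [428.4  88.3] [59.6 55.3] 0.6
[201. 215.]
scene dark 117 [ 651.4 -243.2   22.4] rect [ 652.  -241.8] [15.9 34.2] 43.6
[329. 246.]
scene dark 6217 [ 543.1 -562.7   47.6] rect [ 599.4 -579. ] [150.2 299.9] 89.5
[401. 347.]
side blue 806 [ 510.4 -270.3   10.6] rect [ 515.9 -253.3] [104.7 1
[... 234 characters left out ...]
 238.3] [34.8 23.6] 32.7
[152. 240.]
side obj 328 [426.7  89.4  14.3] rect [427.3  88.2] [61.8 55.3] 2.3
[297. 236.]
side obj 353 [591.3 153.   14.5] rect [591.9 151.1] [59.  63.3] 25.4
[213. 237.]
side obj 394 [493.2 152.5  14.4] rect [494.3 150.2] [61.3 62.5] 24.9
[257. 247.]
side obj 1147 [486.9 278.2  47.3] rect [505.2 271.7] [ 41.  143.5] 80.2
[237. 272.]
side obj 539 [620.5 318.9  14.7] rect [621.7 317.1] [60.6 63.3] 30.4
[159. 283.]
side obj 991 [592.5 407.1  55.2] rect [618.5 404.3] [162.5  31.3] 0.0
[143. 303.]
side dark 3174 [ 561.4 -681.7   41.2] rect [ 599.6 -808.7] [299.  726.9] 0.0
[316. 111.]
side dark 94 [ 655.4 -217.5   23.1] rect [ 656.1 -217.4] [31.7 16.4] 14.2
[248. 160.]
```

View pics/w0.png

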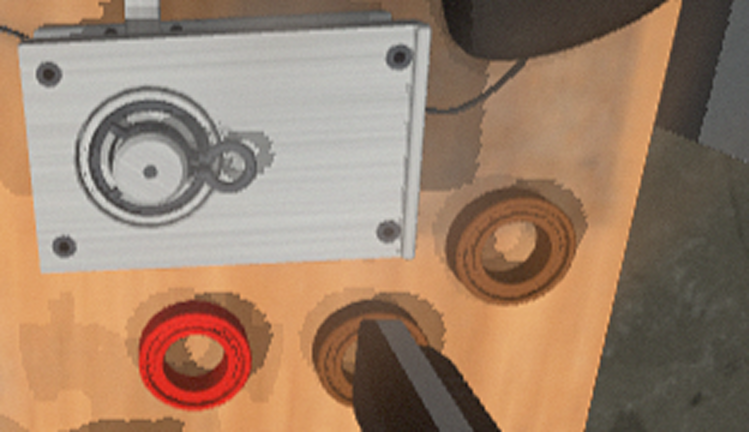

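The crop shows the fixture: axle centre at crop (150,172), ring eye at (230,163) pointing to the front lip, and brown and red rings around it. Now I'll move the wrist camera over the rest.

Request:
servo_tool:
  plan:
    - [-0.08,0.17,0.02,0,0,0,1]
    - [-0.08,0.17,0.02,0,0,0,1]
    - [-0.08,0.17,0.02,0,0,0,1]
    - [-0.08,0.17,0.02,0,0,0,1]
    - [-0.08,0.17,0.0,0,0,0,1]
    - [0,0,0,0,0,0,1]
    - [0,0,0,0,0,0,1]
    - [0,0,0,0,0,0,1]

```text
clock: 1.3
position: [505.4, 254.0, 255.2]
ee_rot: [-0.707, 0.708, -0.0, -0.0]
contact_force: [-0.0, -0.6, -0.2]
gripper_width: 85.4
grasp_force: 0.0
```

Run:
```python
from h import *
w=cam("wrist");P=pts(w);save(w,"w1.png",None,1.5)
np.savez("w1.npz",**{k:w[k] for k in("image","z_map","K","c2w")})
print(w["c2w"].round(1)[:3,3],arm.read_state()["clock"])
def rect(n,m):
    m=cv2.morphologyEx(m.astype(np.uint8),cv2.MORPH_OPEN,np.ones((3,3)))
    N,l,st,ce=cv2.connectedComponentsWithStats(m)
    for i in range(1,N):
        if st[i,4]>40:
            q=P[l==i];q=q[~np.isnan(q[:,2])];r=cv2.minAreaRect(q[:,:2].astype(np.float32))
            print(n,len(q),ce[i].round(),q.mean(0).round(1),np.round(r[0],1),np.round(r[1],1),round(r[2],1))
box=(abs(P[...,0]-500)<130)&(abs(P[...,1]-275)<90)
rect("z50-80",box&(P[...,2]>48)&(P[...,2]<75))
rect("base",box&(P[...,2]>4)&(P[...,2]<14))
```

```text
[504.5 172.  398.1] 1.35
z50-80 1700 [274. 180.] [486.1 273.8  59.4] [489.8 273.9] [ 39.8 109.7] 83.4
z50-80 144 [208. 171.] [561.  265.3  54.2] [561.7 265.4] [ 6.  31.5] 84.5
base 1617 [274. 158.] [483.7 260.5   8.2] [481.5 262.6] [ 31.3 100.1] 83.5
```

View pics/w1.png

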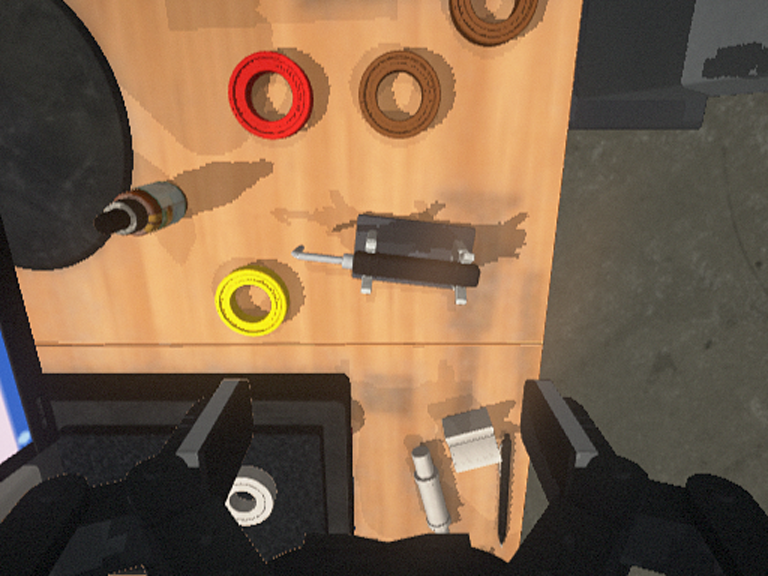

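The picture shows the pick lying in its rest: handle from (355,265) to (478,275), shank and hook to the left (world +x) at (298,250). Next to it are the yellow ring (252,301), red ring (271,95) and oil bottle (145,208). Next, precise axes and the fixture's reference points.

Run:
```python
from h import *
w=dict(np.load("w1.npz"));P=pts(w);v=w["image"].max(-1)
a=-6.5*np.pi/180;u=np.array([np.cos(a),np.sin(a)]);n=np.array([-u[1],u[0]])
o=np.array([484,273.])
s=(P[...,:2]-o)@u;t=(P[...,:2]-o)@n
m=(abs(s)<70)&(abs(t)<14)&(P[...,2]>56)&(P[...,2]<64)&(v<75)
print("handle top",m.sum(),"s",np.percentile(s[m],[1,99]),"t",np.percentile(t[m],[2,50,98]),"z",np.median(P[m][:,2]))
for lo in range(-45,46,15):
    k=m&(s>lo-7)&(s<lo+7)
    if k.sum()>10: print(lo,np.percentile(t[k],[3,97]).round(1))
m=(s>50)&(s<110)&(abs(t)<15)&(P[...,2]>46)&(P[...,2]<60)
for lo in range(50,105,8):
    k=m&(s>lo)&(s<lo+8)
    if k.any():print("shank",lo,t[k].mean().round(1),P[k][:,2].max().round(1),k.sum())
print("tip s",s[m].max())
m=(abs(s)<70)&(t<-10)&(P[...,2]>5)&(P[...,2]<12)
print("base s",np.percentile(s[m],[1,99]),"t",t[m].min())
# saddles: bright
m=(abs(s)<60)&(abs(t)<30)&(P[...,2]>60)&(P[...,2]<70)&(v>120)
for sg in(1,-1):
    k=m&(s*sg>0)
    for r in(1,-1):
        kk=k&(t*r>5);print("saddle",sg,r,kk.sum(),s[kk].mean(),t[kk].mean(),P[kk][:,2].mean() if kk.any() else 0)
```

```text
handle top 435 s [-47.88370773  45.92449715] t [-6.09915747  0.18185885  7.93333148] z 60.05977745752409
-45 [-4.7  7.8]
15 [-5.8  7.5]
30 [-6.1  7.9]
45 [-6.   7.7]
shank 50 0.6 59.4 59
shank 58 1.2 56.1 36
shank 66 1.0 57.0 37
shank 74 0.9 56.1 37
shank 82 0.9 56.8 38
shank 90 0.8 53.0 15
tip s 93.87268152074697
base s [-50.89836642  47.32760976] t -194.12304065227426
saddle 1 1 55 34.76249070195139 17.163973704894996 64.27789522056726
saddle 1 -1 42 34.607876564879895 -14.927082114503188 65.22923419973611
saddle -1 1 58 -36.94769199265661 17.176693397748473 63.998647415181935
saddle -1 -1 47 -36.83700760044674 -14.611771392724728 65.01984032996441
```

Request:
servo_tool:
  plan:
    - [-0.0093,0.0084,-0.05,0,0,0.091,1]
    - [-0.0093,0.0084,-0.05,0,0,0.091,1]
    - [-0.0093,0.0084,-0.05,0,0,0.091,1]
    - [-0.0093,0.0084,-0.05,0,0,0.091,1]
    - [-0.0093,0.0084,-0.05,0,0,0.091,1]
    - [-0.0093,0.0084,-0.05,0,0,0.091,1]
    - [-0.0093,0.0084,-0.05,0,0,0.091,1]
    - [-0.0093,0.0084,-0.05,0,0,0.091,1]
    - [0,0,0,0,0,0,0.7]
    - [0,0,0,0,0,0,0.7]
    - [0,0,0,0,0,0,0.7]

```text
clock: 2.72
position: [483.3, 275.2, 136.1]
ee_rot: [0.998, -0.058, 0.001, -0.001]
contact_force: [-0.5, -0.5, -0.3]
gripper_width: 59.6
grasp_force: 0.0
```

Run:
```python
from h import *
w=cam("wrist");P=pts(w);save(w,"w2.png",None,1.5);s=arm.read_state()
M=R.from_quat(s["ee_rot"]).as_matrix();print(s["position"].round(1),"tool y",M[:,1].round(3),"z",M[:,2].round(3))
```

```text
[483.2 275.2 136. ] tool y [-0.116 -0.993 -0.001] z [ 0.001  0.001 -1.   ]
```

View pics/w2.png

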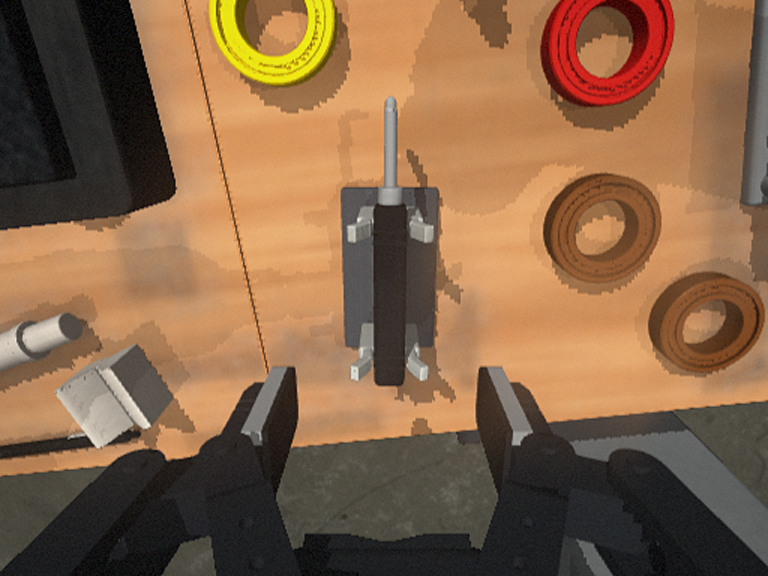

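The pick's handle is vertical at column 390, midway between the fingertips (about 287 and 487), so it is aligned. Going down to grasp and lift.

Request:
servo_tool:
  plan:
    - [0,-0.003,-0.1,0,0,0,0.7]
    - [0,0,-0.1,0,0,0,0.7]
    - [0,0,-0.08,0,0,0,0.7]
    - [0,0,-0.05,0,0,0,0.7]
    - [0,0,0,0,0,0,0.7]
    - [0,0,0,0,0,0,0]
    - [0,0,0,0,0,0,0]
    - [0,0,0,0,0,0,0]
    - [0,0,0,0,0,0,0]
    - [0,0,0,0,0,0,0]

```text
clock: 4.03
position: [483.2, 274.8, 37.4]
ee_rot: [0.998, -0.057, 0.001, -0.001]
contact_force: [-1.8, -0.2, 6.1]
gripper_width: 15.0
grasp_force: 59.7
```

Request:
servo_tool:
  plan:
    - [0,0,0.06,0,0,0,0]
    - [0,0,0.12,0,0,0,0]
    - [0,0,0.14,0,0,0,0]
    - [0,0,0.06,0,0,0,0]
    - [0,-0.1,0,0,0,0.015,0]
    - [0,-0.17,0,0,0,0.015,0]
    - [0,-0.17,0,0,0,0.015,0]
    - [0,-0.17,0,0,0,0.015,0]
    - [0,-0.17,0,0,0,0.015,0]
    - [0,-0.08,0,0,0,0,0]
    - [0,0,0,0,0,0,0]
    - [0,0,0,0,0,0,0]
    - [0,0,0,0,0,0,0]

```text
clock: 5.65
position: [482.7, 17.1, 150.2]
ee_rot: [1.0, 0.018, -0.0, -0.0]
contact_force: [0.0, 0.1, -0.6]
gripper_width: 14.9
grasp_force: 58.9
```

Run:
```python
from h import *
w=cam("wrist");P=pts(w);save(w,"w3.png",None,1.5);s=arm.read_state()
np.savez("w3.npz",**{k:w[k] for k in("image","z_map","K","c2w")})
M=R.from_quat(s["ee_rot"]).as_matrix();print(s["position"].round(1),"tool y",M[:,1].round(3),"z",M[:,2].round(3))
```

```text
[482.7  17.1 150.2] tool y [ 0.037 -0.999 -0.   ] z [-0.  0. -1.]
```

View pics/w3.png

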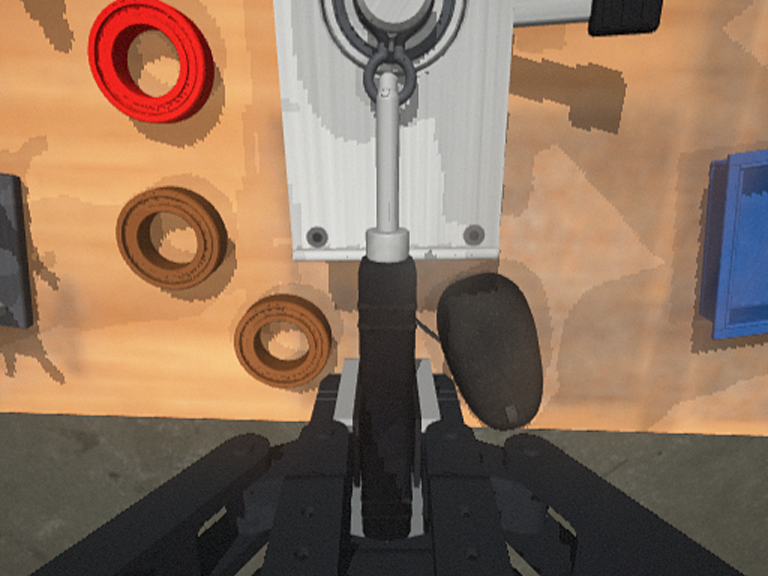

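Run:
```python
from h import *
w=dict(np.load("w3.npz"));P=pts(w);v=w["image"].max(-1)
# deck fixture pose from wrist w3: deck edges y at given x
dm=(abs(P[...,2]-56)<5)&(w["image"].min(-1)>110)&(P[...,0]<660)
q=P[dm];
for x in range(510,610,20):
    k=abs(q[:,0]-x)<4;print(x,np.percentile(q[k,1],[1,99]).round(1),np.median(q[k,2]).round(1))
m=(P[...,2]>59)&(P[...,2]<72)&(v<110)&(abs(P[...,0]-590)<60)&(abs(P[...,1]-19)<30)
print(m.sum(),P[m].min(0),P[m].max(0))
ys,xs=np.where(m);print(xs.min(),xs.max(),ys.min(),ys.max())
for x in range(565,625,3):
    k=m&(abs(P[...,0]-x)<1.5)
    if k.any():print(x,k.sum(),np.percentile(P[k][:,1],[2,98]).round(1),P[k][:,2].mean().round(1))
# hook top pixel
m=(P[...,2]>150)&(P[...,0]>560);print("hook",m.sum(),P[m].max(0),P[m].mean(0))
k=m&(P[...,0]>P[m][:,0].max()-8);print(P[k].mean(0))
# first wrist image estimates
print("eye guess", plane(w,260,47,65))
```

```text
510 [-37.4  67.2] 56.4
530 [-36.1  68. ] 56.3
550 [-35.2  68.8] 56.4
570 [-34.3  69.8] 56.4
590 [-33.5  70.9] 56.3
1104 [574.23504724   3.2862097   59.00347698] [617.10029437  36.95684143  71.92850599]
236 288 0 70
574 8 [14.  27.2] 66.4
577 47 [12.  29.4] 67.0
580 85 [10.1 31.4] 67.1
583 78 [ 8.9 32.1] 66.9
586 77 [ 9.1 32.2] 66.9
589 84 [ 9.9 31.6] 67.1
592 115 [11.4 29.7] 67.1
595 76 [14.2 27.2] 66.5
598 66 [14.9 26. ] 64.6
601 81 [13.6 27.1] 62.2
604 185 [11.2 29.8] 65.9
607 96 [ 7.2 32.9] 66.2
610 59 [ 5.5 35.4] 64.6
613 32 [ 4.  36.3] 63.6
616 15 [ 3.3 36.9] 62.0
hook 703 [578.07418033  23.94028106 169.63333567] [568.47027142  21.15916418 166.64780675]
[573.63380601  21.31093101 165.46026933]
eye guess [588.3073941   20.41468693  65.        ]
```

The picture shows the hook end at (388,85), just in front of the ring's eye (390,70). Measured eye centre is about (584.8, 20.6) and hook tip about (574.4, 20.6). Shift 10.5 mm ahead, then down.

Request:
servo_tool:
  plan:
    - [0.035,0,-0.05,0,0,0,0]
    - [0,0,-0.08,0,0,0,0]
    - [0,0,-0.07,0,0,0,0]
    - [0,0,-0.03,0,0,0,0]
    - [0,0,0,0,0,0,0]
    - [0,0,-0.02,0,0,0,0]
    - [0,0,-0.014,0,0,0,0]
    - [0,0,-0.01,0,0,0,0]
    - [0,0,0,0,0,0,0]
    - [0,0,0,0,0,0,0]

```text
clock: 6.95
position: [493.3, 16.3, 68.3]
ee_rot: [1.0, 0.018, 0.0, -0.0]
contact_force: [-0.3, 0.6, -0.6]
gripper_width: 15.1
grasp_force: 58.9
```

Run:
```python
from h import *
a=cam("side");c=a["world_to_cam"]@np.array([585,20.6,62,1]);p=a["K"]@c[:3];u,v=(p[:2]/p[2]).round().astype(int);print(u,v)
i1=a["image"][v-40:v+40,u-55:u+55]
b=cam("wrist");ci=np.linalg.inv(b["c2w"])@np.array([585,20.6,62,1]);p=b["K"]@ci[:3];print(p[:2]/p[2])
i2=b["image"][0:80,200:310]
m=np.vstack([i1,i2]);cv2.imwrite("pics/h1.png",cv2.resize(m[...,::-1],None,fx=3.7,fy=3.7,interpolation=cv2.INTER_CUBIC))
```

```text
239 189
[257.66114881  61.58979206]
```

View pics/h1.png

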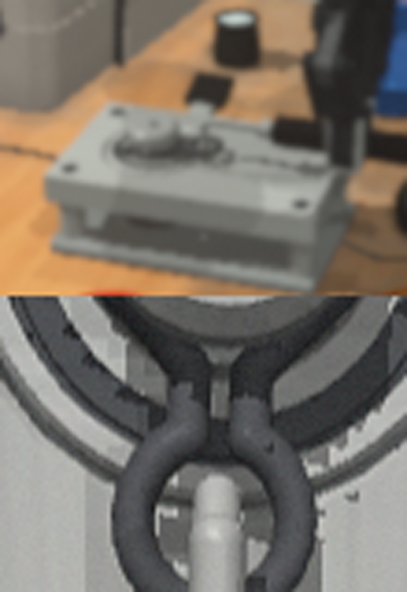

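The crops show the hook end inside the eye opening, at lower crop (215,490). No contact force, so the hook is seated. Pulling straight toward the front, slowly.

Request:
servo_tool:
  plan:
    - [-0.012,0,0,0,0,0,0]
    - [-0.012,0,0,0,0,0,0]
    - [-0.012,0,0,0,0,0,0]
    - [-0.012,0,0,0,0,0,0]
    - [-0.012,0,0,0,0,0,0]
    - [-0.012,0,0,0,0,0,0]
    - [-0.012,0,0,0,0,0,0]
    - [-0.012,0,0,0,0,0,0]

```text
clock: 8.05
position: [465.0, 16.5, 68.6]
ee_rot: [1.0, 0.018, 0.001, -0.0]
contact_force: [2.2, -0.2, 1.2]
gripper_width: 14.6
grasp_force: 59.1
```

```bash
cat > e.py <<'E'
from h import *
w=cam("wrist");P=pts(w);v=w["image"].max(-1)
m=(P[...,2]>58)&(P[...,2]<72)&(v<110)&(P[...,0]>500)&(P[...,0]<650)&(abs(P[...,1]-19)<45)
m=cv2.morphologyEx(m.astype(np.uint8),cv2.MORPH_OPEN,np.ones((2,2)))
n,l,st,ce=cv2.connectedComponentsWithStats(m)
for i in range(1,n):
    if st[i,4]>50: q=P[l==i];print(st[i],q.min(0).round(1),q.max(0).round(1),q.mean(0).round(1))
E
python3 e.py
```

```text
[ 233    0   26   81 1030] [nan nan nan] [nan nan nan] [nan nan nan]
[ 263    0   24   80 1047] [nan nan nan] [nan nan nan] [nan nan nan]
```

Request:
servo_tool:
  plan:
    - [-0.012,0,0,0,0,0,0]
    - [-0.012,0,0,0,0,0,0]
    - [-0.012,0,0,0,0,0,0]
    - [-0.012,0,0,0,0,0,0]
    - [-0.012,0,0,0,0,0,0]
    - [-0.012,0,0,0,0,0,0]
    - [-0.012,0,0,0,0,0,0]
    - [-0.012,0,0,0,0,0,0]
    - [-0.012,0,0,0,0,0,0]
    - [-0.012,0,0,0,0,0,0]
    - [-0.01,0,0,0,0,0,0]
    - [0,0,0,0,0,0,0]
    - [0,0,0,0,0,0,0]

```text
clock: 9.72
position: [425.3, 16.3, 68.1]
ee_rot: [1.0, 0.018, -0.0, 0.0]
contact_force: [0.6, 0.3, -0.5]
gripper_width: 14.7
grasp_force: 59.0
```

```bash
sed -i 's/q=P\[l==i\];/q=P[l==i];q=q[~np.isnan(q[:,2])];/' e.py; python3 e.py
python3 - <<'E'
from h import *
a=cam("scene");b=cam("side");w=cam("wrist")
def crop(a,r):
    c=a["world_to_cam"]@np.array([570,20,60,1]);p=a["K"]@c[:3];u,v=(p[:2]/p[2]).round().astype(int);return a["image"][v-r:v+r,u-r:u+r]
m=np.hstack([cv2.resize(crop(a,45),(384,384),interpolation=cv2.INTER_CUBIC),w["image"][:,120:400]])
cv2.imwrite("pics/h2.png",m[...,::-1])
E
```

```text
[236   0  14  26 138] [530.3  24.8  58.6] [540.7  30.5  67.2] [537.2  26.8  61.9]
[231   0  28  82 614] [508.7  21.1  55.1] [541.9  32.   84.5] [522.2  26.3  65. ]
[271   0  18  34 186] [527.9   8.2  54.6] [542.   15.7  67.6] [536.7  13.   60.9]
[263   7  18  57 281] [516.3  11.3  57. ] [538.4  19.   69.1] [526.4  15.3  65.9]
[267  35  20  46 198] [509.5   7.8  54.5] [528.3  16.3  68.1] [517.   11.2  63.9]
```

View pics/h2.png

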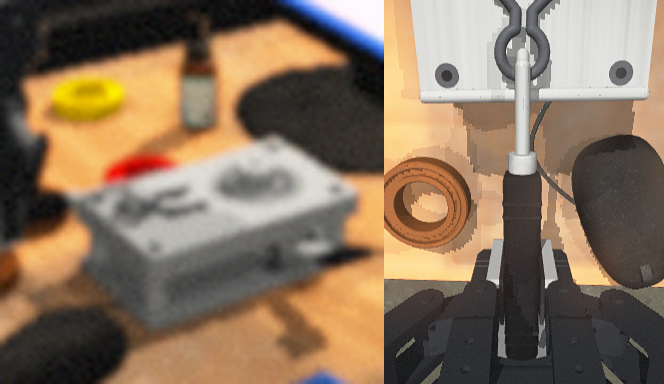

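The ring lies on the deck in front of the bearing, with the eye near world (521,19) and its centre about 64 mm from the axle. Unhook, lift, and return over the rest.

Request:
servo_tool:
  plan:
    - [0.014,0,0,0,0,0,0]
    - [0,0,0,0,0,0,0]
    - [0,0,0.03,0,0,0,0]
    - [0,0,0.04,0,0,0,0]
    - [0,0,0.1,0,0,0,0]
    - [0,0,0.1,0,0,0,0]
    - [0.03,0.1,0,0,0,-0.013,0]
    - [0.03,0.15,0,0,0,-0.013,0]
    - [0.03,0.16,0,0,0,-0.013,0]
    - [0.03,0.16,0,0,0,-0.013,0]
    - [0.03,0.15,0,0,0,-0.013,0]
    - [0.03,0.1,0,0,0,-0.012,0]
    - [0,0.04,0,0,0,0,0]
    - [0,0,0,0,0,0,0]
    - [0,0,0,0,0,0,0]
    - [0,0,0,0,0,0,0]

```text
clock: 11.92
position: [483.4, 273.2, 149.4]
ee_rot: [0.998, -0.06, -0.0, 0.0]
contact_force: [-0.5, 0.4, -0.2]
gripper_width: 14.8
grasp_force: 58.9
```

Run:
```python
from h import *
s=arm.read_state();M=R.from_quat(s["ee_rot"]).as_matrix();print(s["position"].round(2),M[:,1].round(4),M[:,2].round(4))
b=cam("side");P=pts(b);m=(P[...,2]>57)&(P[...,2]<75)&(abs(P[...,0]-560)<70)&(abs(P[...,1]-20)<60)&(b["image"].max(-1)<100)
print(m.sum(),np.nanmin(P[m],0),np.nanmax(P[m],0))
w=cam("wrist");P=pts(w);v=w["image"].max(-1)
m=(P[...,2]>150)&(P[...,0]>530)&(P[...,0]<600)
for x in(540,550,560,570):
    k=m&(abs(P[...,0]-x)<4);print("shank",x,P[k].mean(0).round(1) if k.any() else 0)
```

```text
[483.37 273.23 149.38] [-0.1195 -0.9928  0.    ] [-1.e-04 -0.e+00 -1.e+00]
70 [497.69909481 -14.69973199  57.24515791] [551.23066033  64.55857831  67.60663964]
shank 540 [539.3 267.7 167.3]
shank 550 [550.  266.2 166.4]
shank 560 [560.  265.  166.5]
shank 570 [569.9 263.7 166.2]
```

Request:
servo_tool:
  plan:
    - [0,0.005,-0.12,0,0,0.0015,0]
    - [0,0,-0.1,0,0,0,0]
    - [0,0,-0.06,0,0,0,0]
    - [0,0,-0.04,0,0,0,0]
    - [0,0,-0.03,0,0,0,0]
    - [0,0,-0.02,0,0,0,0]
    - [0,0,0,0,0,0,0]
    - [0,0,0,0,0,0,0]

```text
clock: 13.02
position: [483.2, 275.2, 38.0]
ee_rot: [0.998, -0.058, -0.0, 0.0]
contact_force: [0.3, -3.8, -1.8]
gripper_width: 14.6
grasp_force: 58.7
```

Request:
servo_tool:
  plan:
    - [0,0,-0.002,0,0,0,0]
    - [0,0,0,0,0,0,0.3]
    - [0,0,0,0,0,0,0.6]
    - [0,0,0,0,0,0,0.6]
    - [0,0,0,0,0,0,0.6]
    - [0,0,0.05,0,0,0,0.6]
    - [0,0,0.12,0,0,0,0.6]
    - [0,0,0.15,0,0,0,0.6]
    - [0,0,0.1,0,0,0,0.6]
    - [0,0,0,0,0,0,0.6]
    - [0,0,0,0,0,0,0.6]

```text
clock: 14.4
position: [483.1, 275.5, 163.5]
ee_rot: [0.998, -0.058, -0.0, -0.0]
contact_force: [0.4, -1.3, -0.3]
gripper_width: 51.5
grasp_force: 0.0
```

Run:
```python
from h import *
w=cam("wrist");P=pts(w);v=w["image"].max(-1)
a=-.113;u=np.array([np.cos(a),np.sin(a)]);n=np.array([-u[1],u[0]]);o=np.array([483.,274.2])
s=(P[...,:2]-o)@u;t=(P[...,:2]-o)@n
m=(abs(s)<70)&(abs(t)<14)&(P[...,2]>50)&(P[...,2]<80)&(v<75)
for lo in(-40,-15,0,15,40):
    k=m&(abs(s-lo)<8);print(lo,P[k].mean(0).round(1),t[k].mean().round(1),k.sum())
print(np.percentile(s[m],[1,99]))
for lo in(60,75,88):
    k=(abs(s-lo)<5)&(abs(t)<15)&(P[...,2]>40)&(P[...,2]<75);print(lo,P[k].mean(0).round(1),t[k].mean().round(1))
print(arm.read_state()["position"])
```

```text
-40 [444.8 280.5  60. ] 1.9 259
-15 [468.3 277.7  59.9] 1.8 334
0 [483.3 276.   60. ] 1.8 347
15 [498.1 274.3  60. ] 1.8 363
40 [522.9 271.1  59.7] 1.4 412
[-44.68426047  46.84499995]
60 [542.3 268.9  54.7] 1.4
75 [557.6 267.   54.6] 1.3
88 [570.5 265.6  54.1] 1.3
[482.92828145 275.30129933 162.82303898]
```

Run:
```python
from h import *
print(arm.read_state()["joints"].round(2))
for n in("scene","side"):
    d=cam(n);P=pts(d)
    for lo in range(-350,200,50):
        m=(P[...,2]>75)&(P[...,0]>560)&(P[...,0]<900)&(P[...,1]>lo)&(P[...,1]<lo+50)&(P[...,2]<400)
        if m.sum()>5:print(n,lo,np.percentile(P[m][:,0],2).round(),P[m][:,2].min().round(),P[m][:,2].max().round(),m.sum())
d=dict(np.load("s0.npz"));P=pts(d);m=(P[...,2]>75)&(abs(P[...,0]-680)<130)&(abs(P[...,1])<70)&(P[...,2]<200);print(m.sum(),np.percentile(P[m][:,0],[1,10,50]) if m.any() else 0)
# pad from scene: dark near (624,-85)
d=cam("scene");P=pts(d);m=(abs(P[...,0]-624)<35)&(abs(P[...,1]+85)<35)&(P[...,2]>44)&(P[...,2]<58)&(d["image"].max(-1)<90);print(m.sum(),P[m].min(0),P[m].max(0),P[m].mean(0))
```

```text
[ 0.81  0.33 -0.26 -0.   -0.98  0.65]
scene -350 711.0 75.0 297.0 2178
scene -300 716.0 75.0 278.0 1773
scene -250 719.0 75.0 265.0 1432
scene -200 724.0 76.0 243.0 1046
scene -150 730.0 75.0 127.0 584
scene -100 735.0 77.0 361.0 795
scene -50 770.0 80.0 361.0 1068
scene 0 768.0 75.0 361.0 1019
scene 50 769.0 78.0 362.0 908
scene 100 769.0 81.0 361.0 823
scene 150 769.0 81.0 362.0 735
side -350 823.0 121.0 301.0 639
side -300 803.0 120.0 281.0 689
side -250 777.0 120.0 265.0 628
side -200 736.0 75.0 125.0 249
side -150 729.0 75.0 124.0 350
side -100 732.0 75.0 358.0 792
side -50 767.0 78.0 359.0 1540
side 0 767.0 77.0 359.0 1697
side 50 767.0 77.0 359.0 1942
side 100 767.0 78.0 359.0 2210
side 150 767.0 78.0 359.0 2553
1155 [620.96944076 770.82822905 782.0873467 ]
33 [ 610.19396424 -102.48715795   44.35140902] [632.93142368 -75.56767002  57.33742136] [618.42639976 -93.52666523  53.29471058]
```

Pick is seated level in its rest (handle top at 60 mm). Now close the gripper and move over the lever pad at about (624,-86).

Request:
servo_tool:
  plan:
    - [0.03,-0.1,0,0,0,0.01,0]
    - [0.06,-0.165,0,0,0,0.012,0]
    - [0.07,-0.17,0,0,0,0.012,0]
    - [0.07,-0.17,0,0,0,0.012,0]
    - [0.07,-0.17,0,0,0,0.012,0]
    - [0.07,-0.17,0,0,0,0.012,0]
    - [0.07,-0.16,0,0,0,0.012,0]
    - [0.03,-0.1,0,0,0,0,0]
    - [0,0,0,0,0,0,0]
    - [0,0,0,0,0,0,0]
    - [0,0,-0.15,0,0,0,0]
    - [0,0,-0.1,0,0,0,0]
    - [0,0,0,0,0,0,0]
    - [0,0,0,0,0,0,0]

```text
clock: 16.35
position: [625.6, -85.0, 90.0]
ee_rot: [1.0, 0.025, 0.001, 0.0]
contact_force: [0.5, 0.6, 1.1]
gripper_width: 0.2
grasp_force: 0.0
```

Run:
```python
from h import *
s=arm.read_state();M=R.from_quat(s["ee_rot"]).as_matrix();print(s["position"].round(2),M[:,1].round(4),s["gripper_width"])
w=cam("wrist");P=pts(w);im=w["image"].astype(int)
m=(abs(P[...,0]-624)<40)&(abs(P[...,1]+85)<40)&(P[...,2]>46)&(P[...,2]<56)&(im.max(-1)<90);
if m.any():print("pad",m.sum(),P[m].min(0).round(1),P[m].max(0).round(1))
# ring on deck and bearing/axle
m=(P[...,2]>68)&(P[...,2]<78)&(abs(P[...,0]-620)<30)&(abs(P[...,1]-20)<30)
if m.sum()>10:print("axle",m.sum(),cv2.minEnclosingCircle(P[m][:,:2].astype(np.float32)))
save(w,"w4.png",None,1.5)
```

```text
[625.58 -84.97  89.97] [ 4.990e-02 -9.988e-01  5.000e-04] 0.20428635448533256
pad 1780 [ 610.3 -100.5   46. ] [639.9 -71.   55.9]
axle 2367 ((619.11767578125, 20.281856536865234), 16.87614631652832)
```

View pics/w4.png

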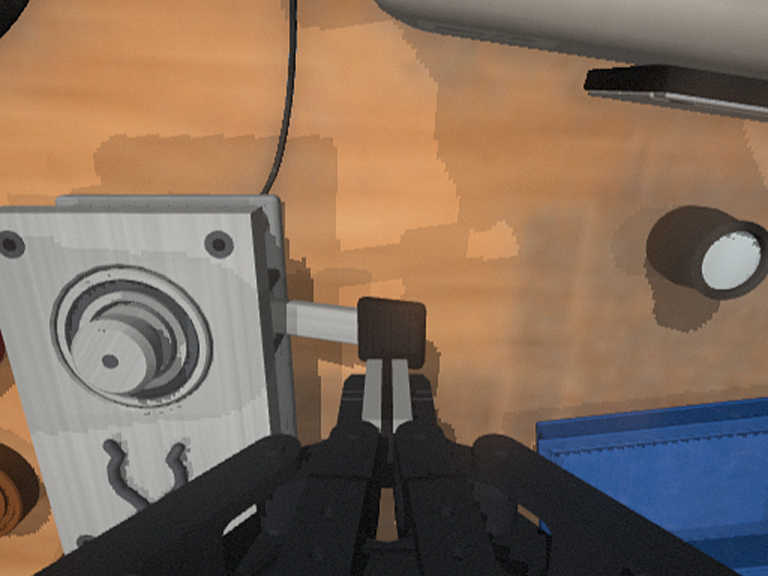

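The view shows the lever pad at (392,332) under the closed fingertips. The axle is at (110,360), the free ring lies in front of it at (145,470), and the loupe is at (710,250). Pressing the pad down.

Request:
servo_tool:
  plan:
    - [0,-0.003,-0.08,0,0,0,0]
    - [0,0,-0.035,0,0,0,0]
    - [0,-0.002,-0.018,0,0,0,0]
    - [0,-0.002,-0.018,0,0,0,0]
    - [0,-0.002,-0.018,0,0,0,0]
    - [0,-0.003,-0.018,0,0,0,0]
    - [0,-0.003,-0.018,0,0,0,0]
    - [0,-0.003,-0.016,0,0,0,0]
    - [0,-0.003,-0.01,0,0,0,0]
    - [0,0,0,0,0,0,0]
    - [0,0,0,0,0,0,0]

```text
clock: 17.77
position: [625.5, -91.9, 21.6]
ee_rot: [1.0, 0.024, 0.001, 0.0]
contact_force: [-1.2, 0.1, 5.1]
gripper_width: -0.2
grasp_force: 2.9
```

Request:
servo_tool:
  plan:
    - [0,0,-0.007,0,0,0,0]
    - [0,0,-0.006,0,0,0,0]
    - [0,0,0,0,0,0,0]
    - [0,0,0,0,0,0,0]

```text
clock: 18.27
position: [625.5, -91.8, 18.7]
ee_rot: [1.0, 0.025, 0.001, 0.0]
contact_force: [-3.9, 1.8, 10.8]
gripper_width: -0.1
grasp_force: 5.3
```

Request:
servo_tool:
  plan:
    - [0,0,0.06,0,0,0,0]
    - [0,0,0.15,0,0,0,0]
    - [0,0,0.18,0,0,0,1]
    - [-0.007,0.12,0.04,0,0,0,1]
    - [-0.007,0.14,0,0,0,0,1]
    - [-0.007,0.113,0,0,0,0,1]
    - [0,0,0,0,0,0,1]
    - [0,0,0,0,0,0,1]
    - [0,0,0,0,0,0,1]

```text
clock: 19.4
position: [618.4, 18.9, 144.6]
ee_rot: [1.0, 0.023, 0.0, 0.0]
contact_force: [-0.0, 0.1, -0.7]
gripper_width: 85.7
grasp_force: 0.0
```

Run:
```python
from h import *
s=arm.read_state();M=R.from_quat(s["ee_rot"]).as_matrix();print(s["position"].round(2),M[:,1].round(4),s["gripper_width"])
w=cam("wrist");P=pts(w)
r=np.hypot(P[...,0]-619.4,P[...,1]-20.2)
m=(r>19)&(r<34)&(P[...,2]>62)&(P[...,2]<80)
print("brg",m.sum(),cv2.minEnclosingCircle(P[m][:,:2].astype(np.float32)),np.median(P[m][:,2]))
m=(r<18)&(P[...,2]>60);print("axle",cv2.minEnclosingCircle(P[m][:,:2].astype(np.float32)),np.median(P[m][:,2]))
```

```text
[618.39  18.94 144.62] [ 4.700e-02 -9.989e-01  1.000e-04] 85.68022887511249
brg 3358 ((619.0299072265625, 20.07917022705078), 31.252756118774414) 69.51002640482386
axle ((619.3863525390625, 20.22816276550293), 17.996978759765625) 220.15823011530716
```

Request:
servo_tool:
  plan:
    - [0.0025,0.004,-0.1,0,0,0,1]
    - [0,0,-0.1,0,0,0,1]
    - [0,0,-0.07,0,0,0,1]
    - [0,0,-0.035,0,0,0,1]
    - [0,0,0,0,0,0,1]
    - [0,0,0,0,0,0,0.85]
    - [0,0,0,0,0,0,0.6]
    - [0,0,0,0,0,0,0.6]
    - [0,0,0,0,0,0,0.6]
    - [0,0,0,0,0,0,0.6]

```text
clock: 20.7
position: [620.0, 20.9, 54.9]
ee_rot: [1.0, 0.025, 0.001, 0.0]
contact_force: [-1.8, -2.1, 6.0]
gripper_width: 59.6
grasp_force: 63.4
```

Request:
servo_tool:
  plan:
    - [0,0,0.02,0,0,0,0.6]
    - [0,0,0.03,0,0,0,0.6]
    - [0,0,0.05,0,0,0,0.6]
    - [0,0,0.1,0,0,0,0.6]
    - [0,0,0.1,0,0,0,0.6]
    - [0,0,0,0,0,0,0.6]
    - [-0.058,-0.1,0,0,0,0.01,0.6]
    - [-0.058,-0.16,0,0,0,0.011,0.6]
    - [-0.058,-0.17,0,0,0,0.011,0.6]
    - [-0.058,-0.17,0,0,0,0.011,0.6]
    - [-0.058,-0.17,0,0,0,0.011,0.6]
    - [-0.058,-0.153,0,0,0,0.011,0.6]
    - [0,0,0,0,0,0,0.6]
    - [0,0,0,0,0,0,0.6]
    - [0,0,0,0,0,0,0.6]

```text
clock: 22.58
position: [514.9, -254.7, 142.6]
ee_rot: [0.996, 0.09, -0.0, -0.0]
contact_force: [0.0, -0.5, -1.4]
gripper_width: 59.7
grasp_force: 65.8
```

Run:
```python
from h import *
s=arm.read_state();M=R.from_quat(s["ee_rot"]).as_matrix();print(s["position"].round(2),M[:,1].round(4),s["gripper_width"])
w=cam("wrist");P=pts(w);hs=cv2.cvtColor(w["image"],cv2.COLOR_RGB2HSV)
m=(abs(hs[...,0].astype(int)-110)<12)&(hs[...,1]>120)&(P[...,2]>20)&(P[...,2]<32)&(abs(P[...,0]-515)<120)&(abs(P[...,1]+256)<140)
print(cv2.minAreaRect(P[m][:,:2].astype(np.float32)))
d=cam("scene");P=pts(d);hs=cv2.cvtColor(d["image"],cv2.COLOR_RGB2HSV)
m=(abs(P[...,0]-515)<70)&(abs(P[...,1]+256)<70)&(P[...,2]>125)&(P[...,2]<175)&(hs[...,2]>110)&(hs[...,1]<60)
print("brg",m.sum(),P[m].min(0),P[m].max(0))
```

```text
[ 514.9  -254.71  142.59] [ 1.787e-01 -9.839e-01 -5.000e-04] 59.68515123270033
((516.4994506835938, -255.47500610351562), (110.84431457519531, 161.5526580810547), 10.266468048095703)
brg 238 [ 484.41752605 -292.76670125  143.19746278] [ 535.19407918 -224.09325369  161.12937174]
```

Bearing held and centred over the tray (tray centre 516.5,-255.5). Lowering.

Request:
servo_tool:
  plan:
    - [0.005,-0.002,-0.1,0,0,0,0.6]
    - [0,0,-0.15,0,0,0,0.6]
    - [0,0,-0.12,0,0,0,0.6]
    - [0,0,-0.05,0,0,0,0.6]
    - [0,0,-0.025,0,0,0,0.6]
    - [0,0,0,0,0,0,0.6]
    - [0,0,-0.006,0,0,0,0.6]
    - [0,0,-0.006,0,0,0,0.6]
    - [0,0,0,0,0,0,0.6]
    - [0,0,0,0,0,0,0.6]

```text
clock: 23.92
position: [516.2, -256.5, 6.0]
ee_rot: [0.996, 0.089, 0.0, 0.0]
contact_force: [-0.5, -0.5, -0.7]
gripper_width: 59.3
grasp_force: 65.8
```

Request:
servo_tool:
  plan:
    - [0,0,-0.004,0,0,0,0.6]
    - [0,0,-0.004,0,0,0,0.6]
    - [0,0,0,0,0,0,0.6]
    - [0,0,0,0,0,0,0.6]

```text
clock: 24.42
position: [516.2, -256.4, 4.2]
ee_rot: [0.996, 0.089, 0.0, 0.0]
contact_force: [-2.1, 2.5, 6.0]
gripper_width: 59.4
grasp_force: 66.5
```

Request:
servo_tool:
  plan:
    - [0,0,-0.002,0,0,0,0.6]
    - [0,0,0,0,0,0,0.6]
    - [0,0,0,0,0,0,0.75]
    - [0,0,0,0,0,0,0.9]
    - [0,0,0,0,0,0,0.9]
    - [0,0,0,0,0,0,0.9]
    - [0,0,0.05,0,0,0,0.9]
    - [0,0,0.15,0,0,0,0.9]
    - [0,0,0.2,0,0,0,0.9]
    - [0,0,0.15,0,0,0,0.9]
    - [0,0,0,0,0,0,0.9]
    - [0,0,0,0,0,0,0.9]
    - [0,0,0,0,0,0,0.9]

```text
clock: 26.05
position: [515.2, -256.2, 166.5]
ee_rot: [0.996, 0.089, -0.001, -0.0]
contact_force: [0.4, 0.1, -0.8]
gripper_width: 76.4
grasp_force: 0.0
```

Run:
```python
from h import *
w=cam("wrist");P=pts(w);r=np.hypot(P[...,0]-516,P[...,1]+256.4);hs=cv2.cvtColor(w["image"],cv2.COLOR_RGB2HSV)
m=(r<40)&(hs[...,1]<90)&(P[...,2]>13)&(P[...,2]<30)
q=P[m];A=np.c_[q[:,:2]-q[:,:2].mean(0),np.ones(len(q))];c=np.linalg.lstsq(A,q[:,2],rcond=None)[0]
print(m.sum(),cv2.minEnclosingCircle(q[:,:2].astype(np.float32)),"tilt",c)
d=cam("side");P=pts(d);s=d["image"].max(-1)
m=(P[...,2]>57)&(P[...,2]<75)&(abs(P[...,0]-550)<50)&(abs(P[...,1]-20)<45)&(s<100);print("ring",m.sum(),P[m].mean(0))
save(w,"fin.png",None,1.5)
```

```text
2250 ((515.4882202148438, -255.12876892089844), 31.221433639526367) tilt [ 4.02587303e-04 -1.33263864e-03  1.82952227e+01]
ring 51 [529.42621265  22.40121594  62.48874153]
```

View pics/fin.png

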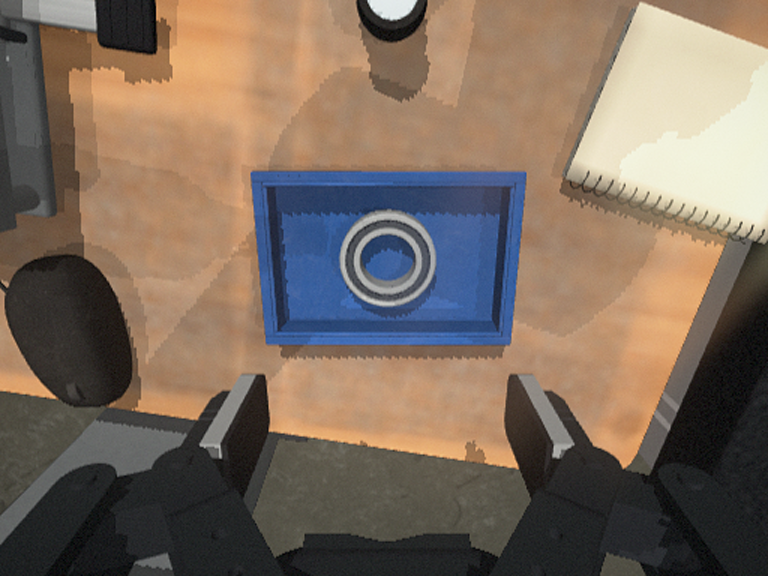

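The bearing lies flat in the middle of the tray at (388,258), and the gripper is clear. Handing in.

```bash
python3 -c "
from bench import arm
print(arm.job_done())"
```

```text
the job is handed in; nothing more can be done
None
```

I handed the job in at about 26 s on the robot's clock: the bearing lies flat in the tray, the pick is back in its rest and the ring lies free on the deck; the hand-in returned no verdict.

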